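Turn the cart wheel until its valve is at the top

ROBOT

A 6-joint arm with a two-finger parallel gripper is mounted at the origin on the work surface. World frame = base frame: x ahead of the robot, y to its left, z up, the work surface at z = 0. Lengths are in m, angles in rad, forces in N, time in s.
With the tool pointing down it reaches from about 0.225 to 0.875 m from the base axis. Payload 3.4 kg.
Tool frame: the origin (TCP) lies at the very end of the fingers, on their centre line; the grasp point (between the pads) lies 19 mm behind it (manip.hold_point_z is the distance from the TCP to the grasp point, in m); z points along the fingers, y is the line along which they close (so a half turn about z gives the same grasp; the last joint's range is limited). The gripper opens to 85 mm and grips with 20 to 120 N. Pads are 22 mm wide; open, the fingers measure 114 mm over their backs; the gripper's body (76 mm by 85 mm) begins 54 mm behind the grasp point. The pads swing forward as they close: fully open they stand 13 mm farther back than shut.
Start: joints at [-1.393, 0.276, 1.505, -0, 1.361, -0.121], TCP at [0.169, -0.55, 0.201] pointing down, gripper open.
Joint ranges: [-2.89, 2.89], [-0.75, 2.08], [0.22, 2.7], [-1.18, 4.32], [0.11, 2.71], [-2.7, 2.7]. Speed limits (rad/s): [2.57, 2.57, 3.14, 3.14, 3.14, 3.14].

INTERFACE

Orientations are given as a unit quaternion [w, x, y, z].
In Python, from rig import readout, viewer, order, manip gives the robot as it stands. The module is installed in compiled form; this text tells all that it offers.
- The arm moves only by the tool send_rows, never from a script. Its arguments are lists of equal length, an entry for each row: "xyz": the shift along the world's x, y, z in m, a list of three; "delta_rot": the turn, a rotation vector about the world's x, y, z in degrees, a list of three. In form: {"xyz": [[tx, ty, tz], ...], "delta_rot": [[wx, wy, wz], ...]}. A call has 1 to 12 rows; each row shifts and turns the commanded pose from where the row before left it; what a row does not reach is not made up. A row lasts 1/10 s, in which the tool goes at most 50 mm and 8.59 degrees, less where a joint would pass 70% of its speed; a pose out of reach is approached as far as the arm can. A call with a gripper value outside its range is refused whole. "gripper" is the finger opening in m, from 0 to 0.0854, set as the call begins (left out, the last holds). The fingers move at their own pace and stop on an object; "force" is the grip in N (left out, the last holds). Time passes only in rows, so rows that do not move let the fingers close. It gives the time, the measured TCP pose, the force, the opening and the grip force at its end, in the units of the state.
- readout.get_state(): the state, without advancing time (a new reading comes with each control period).
- viewer.get_image(name): name is "scene" or "top" or "wrist"; returns a dict with "color" (420x560x3 uint8, red, green, blue), "depth" (420x560 float32, m along the optical axis (not along the pixel's ray), 0 where there is no reading), "K" (3x3 intrinsics, pixels), "dist" ([k1, k2, p1, p2, k3] as OpenCV has them; the pictures are not rectified), "camera_from_world" (4x4, takes a point from world to camera coordinates). Camera axes: x right, y up, looking along -z (the intrinsics and any distortion apply to the point x, -y, -z); pixel columns grow to the right and rows downward; lengths in m; the calibration is good to about 2 mm. A picture is of the moment at which its call begins.
- order.sign_off(): hands the job in; it is judged then, once.
The state is a dict: "clock": time; "qpos": joint angles; "qd": joint speeds; "effort": joint torques, N m; "position": TCP position; "ee_rot": TCP orientation; "contact_force": force on the tool from outside, world axes, zero at the start; "moment": the same for the moment, N m; "width": finger opening in m; "gripper_force": force on a finger pad.
Only numpy, scipy, OpenCV 4.12 (cv2) and the standard library are available. Lean on these libraries where they do the work, as an engineer would, in place of code of your own. Each camera call takes 0.05 s, during which the arm holds its last target. There are 200 camera calls.

TASK

This wheel gets air next: turn it in its bench cradle until the valve stem is at the very top of the wheel, straight up from the axle, and leave it standing still there. Turn it with the fingertips, pushing one spoke after another, and do not grip the wheel; keep off the tyre, whose sealer is still wet, and do not push on the rubber valve stem. Leave the other things on the bench where they are.

Things in the scene. Friction and masses are not known exactly. Their poses are not given: they have to be found in the camera images.
- cradle: Rectangular steel frame, 80 x 396 mm, that carries the axle; locked, tipped back 45 deg. Origin on the axle at the wheel's centre, 180 mm above the bench. x along the axle, away from the robot and 45 deg down; y level, to the left as seen from the robot; z in the wheel's plane, to the wheel's top (up, leaning 45 deg away). A bar like the front one crosses behind the wheel at x = 36 mm.
- front_bar (a point): Middle of the front face of the cradle's front bar (cradle axes). The bar crosses the whole wheel along y: 20 mm high (cradle z -10 to 10 mm), 8 mm thick (x -40 to -32 mm). The axle nut stands out at its middle, 22 mm wide, to x = -50 mm, the axle's end, 12 mm thick, to -58 mm. The spokes are best reached above this bar.
- wheel: Cart wheel, 340 mm across, turns either way without end on the axle; its bearings drag (0.22 N m, about 3 N at a spoke), so it stops soon after a slow push ends, and stays. Origin at its centre, as the cradle's; x as the cradle's; z from the axle to the valve's foot. Hub 60 mm across (44 mm beyond x = +-12, ends at +-30 mm). Rim: inside at radius 118 mm, 52 mm wide.
- spoke_mid (a point): Middle (radius 75 mm) of one of four straight aluminium spokes from hub to rim, 90 deg apart; this one is 45 deg from the valve towards the wheel's +y, the others at 135, 225 and 315 deg. Each is 20 mm wide and 16 mm deep (wheel x -8 to 8 mm), widening to about 30 mm in its last 12 mm at the hub and at the rim. Axes as the wheel's.
- valve: Valve stem, black rubber with a brass neck and black cap, 12 mm thick, 42 mm long, standing inwards from the rim towards the hub midway between two spokes, leaning to the front (-x) by 21 deg. Origin at its foot on the inside of the rim, radius 118.5 mm, in the wheel's middle plane; axes as the wheel's. To be at the top, straight up from the axle: on the cradle's +z axis.
- tyre: Black rubber tyre on the rim, inner radius 126 mm, outer 170 mm, 52 mm wide (x from -26 to 26 mm). Wet with sealer: not to be touched. Origin and axes as the wheel's.
- stand: Grey base plate 300 x 450 x 10 mm bolted to the bench, with two posts 205 mm high at y = +-205 mm (55 mm wide along x), which carry the cradle between them, and clamp levers outside the posts out to y = +-254 mm. Origin on the bench under the wheel's centre, z up, x level, away from the robot, y to its left.
- sealer_can: Steel can of sealer, 68 mm in diameter, 105 mm high, standing loose to the left of the stand; origin at the centre of its underside. To be left alone.
- oil_bottle: Grey plastic oil bottle, 58 mm in diameter, 165 mm high, standing loose to the left of the stand, farther back; origin at the centre of its underside. To be left alone.
- tube_carton: Cardboard carton 125 x 85 x 50 mm, loose, to the right of the stand, farther back; origin at the centre of its underside. To be left alone.
- wrench: Steel wrench 170 mm long, lying loose to the right of the stand; origin on the bench at its middle. To be left alone.

How it is judged:
By the outcome, as a careful person would: the job done as asked, in the order asked, and still so for the second after the job is handed in, with the robot touching nothing.
It also fails if it takes over 45 s, if anything falls off the work surface, if the arm or the gripper's body presses on something with over 40 N, if the wrist force passes 120 N, or if a joint passes its speed limit or range.

## Working session

There is one attempt and no reset: what is moved stays moved. The work goes in short steps, Python scripts to look and compute and a tool call to move; the robot and the scene stay as the last step left them, time stands still between calls to the robot, and variables do not carry over. Pictures are saved under pics/ and viewed, at most 10 in all, crops included, and the job is handed in when it is done.

Besides the shell and the picture viewer there is one more tool, called after "Request:" as name(argument=value, ...) on one line, values as JSON. send_rows: Moves the arm, as the interface text tells. Its arguments: {"type":"object","properties":{"xyz":{"type":"array"},"delta_rot":{"type":"array"},"gripper":{"type":"number"},"force":{"type":"number"}},"required":["xyz","delta_rot"]}

```bash
mkdir -p pics; cat > h.py <<'E'
import numpy as np, cv2
from rig import readout, viewer
def grab(n,f):
    im=viewer.get_image(n); np.savez('pics/'+f+'.npz',**{k:np.asarray(v) for k,v in im.items()})
    cv2.imwrite('pics/'+f+'.png',im['color'][:,:,::-1]); return im
def load(f): return dict(np.load('pics/'+f+'.npz'))
def pt(im,u,v,r=2):
    d=im['depth'][int(v)-r:int(v)+r+1,int(u)-r:int(u)+r+1]; d=np.median(d[d>0])
    n=cv2.undistortPoints(np.array([[[u,v]]],float),im['K'],im['dist'])[0,0]
    p=np.array([n[0]*d,-n[1]*d,-d,1]); return (np.linalg.inv(im['camera_from_world'])@p)[:3]
def proj(im,P):
    P=np.atleast_2d(P); c=(im['camera_from_world']@np.c_[P,np.ones(len(P))].T).T[:,:3]*[1,-1,-1]
    return cv2.projectPoints(c,np.zeros(3),np.zeros(3),im['K'],im['dist'])[0][:,0]
E
python3 - <<'E'
from h import *
a=grab('scene','s0');b=grab('top','t0')
for i in(a,b): print(i['K'][0,0],np.linalg.inv(i['camera_from_world'])[:3].round(3).tolist())
cv2.imwrite('pics/both.png',np.hstack([cv2.resize(i['color'][:,:,::-1],(400,300)) for i in (a,b)]))
E
```

```text
479.75402686850157 [[0.728, -0.588, 0.352, 0.929], [0.685, 0.626, -0.373, -0.415], [-0.001, 0.513, 0.858, 1.136]]
473.6368756622023 [[0.001, 0.991, -0.134, 0.389], [-1.0, -0.0, -0.01, 0.027], [-0.01, 0.134, 0.991, 1.421]]
```

View pics/s0.png

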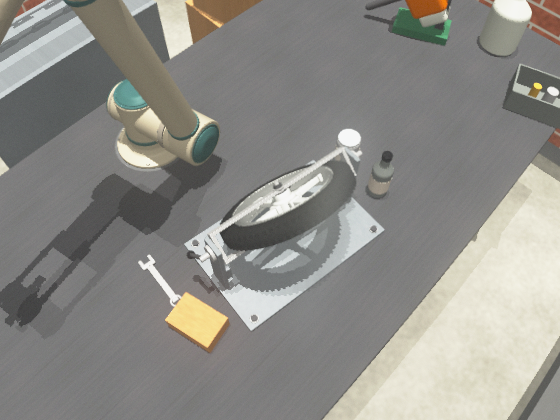

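View pics/t0.png

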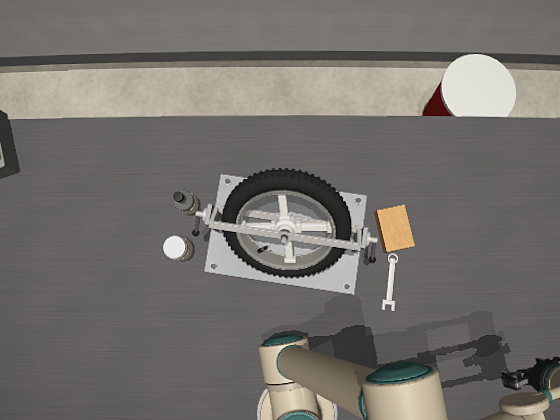

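The top view shows the wheel at about (287,230), plate bolts at (228,181), (362,200), (213,266) and (347,286), and the valve probably at about (263,248), lower left. I'll enlarge that area.

```bash
python3 - <<'E'
from h import *
b=load('t0')
c=b['color'][150:300,190:390,::-1]; cv2.imwrite('pics/c0.png',cv2.resize(c,(800,600),interpolation=cv2.INTER_CUBIC))
q=[pt(b,*p) for p in [(228,181),(362,200),(213,266),(347,286)]]
for x in q: print(x.round(4))
print('mean',np.mean(q,0).round(4))
for n,p in dict(nut=(286,236),barL=(240,227),barR=(330,239),can=(175,246),spoke=(292,255),spoke2=(283,203)).items(): print(n,pt(b,*p,1).round(4))
E
```

```text
[0.6839 0.2078 0.0173]
[ 0.6263 -0.1974  0.0116]
[0.4276 0.2484 0.0162]
[ 0.3692 -0.1473  0.0161]
mean [0.5267 0.0279 0.0153]
nut [0.4985 0.0314 0.2196]
barL [0.5222 0.1496 0.2134]
barR [ 0.4915 -0.0813  0.2114]
can [0.4804 0.3421 0.1069]
spoke [0.4551 0.0153 0.1229]
spoke2 [0.5798 0.0389 0.243 ]
```

View pics/c0.png

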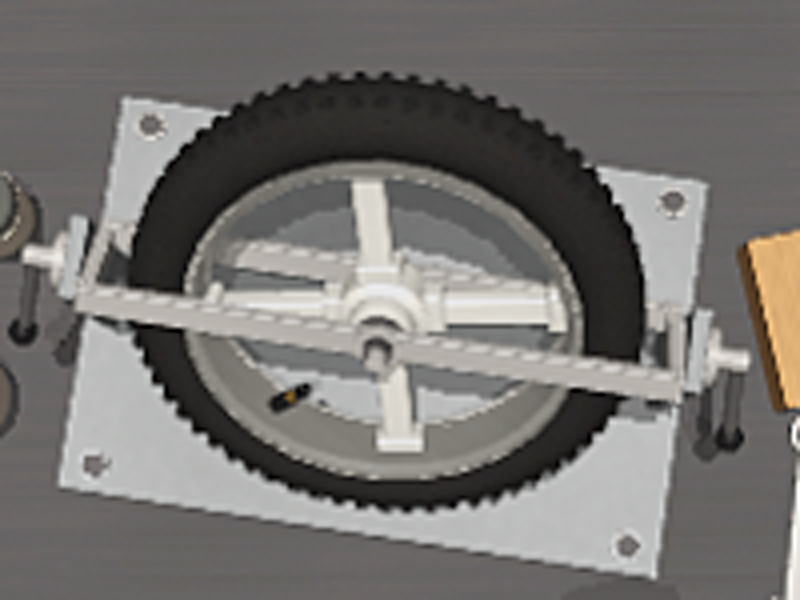

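The crop shows the valve at crop (290,397), i.e. image (262.5,249), lower left below the bar. The spokes stand at roughly 0/90/180/270°. I'll fit the frame and the wheel angle.

```bash
cat >> h.py <<'E'
yaw=np.radians(-8.25); C=np.array([0.5267,0.028,0.18])
c_,s_=np.cos(yaw),np.sin(yaw); k=np.sqrt(.5)
R=np.array([[k*c_,k*s_,-k],[-s_,c_,0],[k*c_,k*s_,k]]).T   # columns X Y Z of cradle
def w(x,y,z): return C+R@np.array([x,y,z])
def polar(x,r,phi): f=np.radians(phi); return w(x,r*np.sin(f),r*np.cos(f))
def onplane(im,u,v,x):  # pixel -> cradle (y,z) on plane x
    n=cv2.undistortPoints(np.array([[[u,v]]],float),im['K'],im['dist'])[0,0]
    T=np.linalg.inv(im['camera_from_world']); d=T[:3,:3]@[n[0],-n[1],-1]; o=T[:3,3]
    a=R.T@(o-C); b=R.T@d; return (a+b*(x-a[0])/b[0])
E
python3 - <<'E'
from h import *
b=load('t0')
g=lambda u,v:(190+u/4-.375,150+v/4-.375)
for n,(u,v,x) in dict(axle_end=(376,352,-.058),top=(368,190,-.008),top_in=(375,260,-.008),right=(550,306,-.008),right_in=(450,308,-.008),left=(225,298,-.008),bot=(400,435,-.008),bot_in=(396,375,-.008),cap=(303,390,-.014),foot=(275,408,0)).items():
    p=onplane(b,*g(u,v),x); print(n,(p*1e3).round(1),'r',round(np.hypot(p[1],p[2])*1e3),'phi',round(np.degrees(np.arctan2(p[1],p[2])),1))
im=b['color'][:,:,::-1].copy()
im=cv2.resize(im,None,fx=4,fy=4,interpolation=cv2.INTER_CUBIC)
def draw(P,col):
    for q in proj(b,P): cv2.circle(im,tuple(int(t) for t in (q+.5)*4),2,col,-1)
draw([polar(-.026,.170,t) for t in range(0,360,6)],(0,0,255))
draw([polar(-.026,.118,t) for t in range(0,360,6)],(0,255,0))
draw([w(-.04,y,z) for y in np.linspace(-.19,.19,20) for z in(-.01,.01)],(255,0,0))
draw([w(-.058,0,0)],(255,0,255))
cv2.imwrite('pics/ov.png',im[600:1200,760:1560])
s=readout.get_state(); print(s)
E
```

```text
axle_end [-58.    4.5   9.8] r 11 phi 24.8
top [-8.  23.5 97.5] r 100 phi 13.6
top_in [-8.  13.9 43.9] r 46 phi 17.6
right [  -8.  -101.9   27. ] r 105 phi -75.2
right_in [ -8.  -38.3  13.7] r 41 phi -70.4
left [ -8.  109.1  -5. ] r 109 phi 92.6
bot [  -8.   -17.7 -103.3] r 105 phi -170.3
bot_in [ -8.   -9.4 -49.8] r 51 phi -169.3
cap [-14.   51.5 -69.8] r 87 phi 143.6
foot [   0.    70.7 -102.5] r 125 phi 145.4
{'clock': 0.1, 'qpos': array([-1.39298536e+00,  2.76578473e-01,  1.50603136e+00,  7.79006209e-06,
        1.36070434e+00, -1.20999596e-01]), 'qd': array([-0.00126515, -0.00151613, -0.00408795, -0.00032004, -0.00082899,
       -0.00035387]), 'effort': array([ 1.54514120e-03, -4.17699265e+01, -2.46404475e+01, -1.51126983e-04,
        5.79319560e-03,  4.61267589e-06]), 'position': array([ 0.16917395, -0.54899419,  0.20038972]), 'ee_rot': array([-8.60522266e-04,  9.88859531e-01,  1.48849206e-01, -2.06400805e-05]), 'contact_force': array([-0.70181882, -0.62619288, -0.39236765]), 'moment': array([-0.06645481, -0.01916121,  0.03474731]), 'gripper_force': 0.0, 'width': 0.0854012237816347}
```

View pics/ov.png

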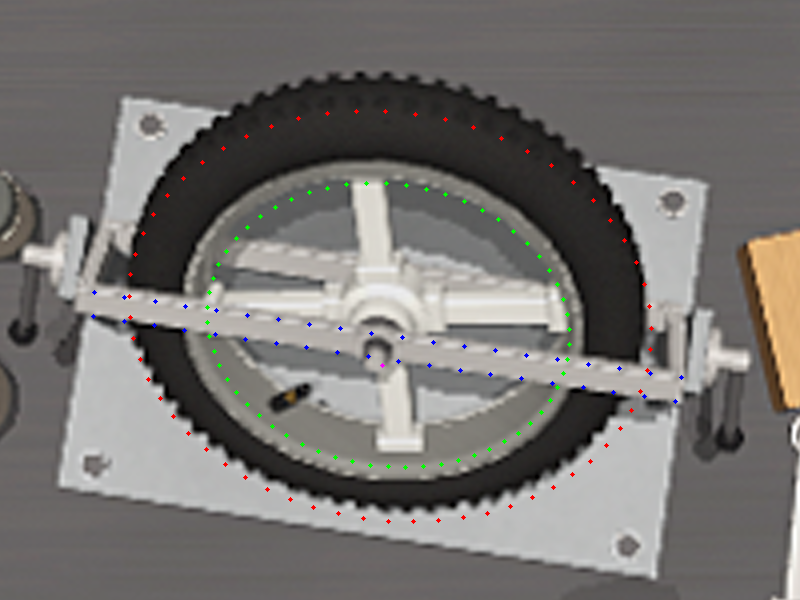

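The overlay sits about 3 image px too low and a little right. I'll refit the centre and yaw on the bar corners, axle end and tyre/rim edge.

```bash
python3 - <<'E'
import h; from h import *
from scipy.optimize import least_squares
b=load('t0')
g=lambda u,v:(190+u/4-.375,150+v/4-.375)
def setp(p):
    h.C=np.array([p[0],p[1],.18]); c,s=np.cos(p[2]),np.sin(p[2]); h.R=np.array([[k*c,k*s,-k],[-s,c,0],[k*c,k*s,k]]).T
def res(p):
    setp(p); e=[]
    for (u,v),P in [((80,308),h.w(-.04,.198,-.01)),((680,398),h.w(-.04,-.198,-.01)),((375,355),h.w(-.058,0,0))]:
        e+=list(proj(b,P)[0]-g(u,v))
    # front rim inner circle extremes: left, right, bottom ; tyre bottom
    Q=proj(b,[h.polar(-.026,.118,t) for t in range(0,360,2)])
    e+=[Q[:,0].min()-g(185,0)[0]]*0
    T=proj(b,[h.polar(-.026,.170,t) for t in range(0,360,2)])
    e+=[T[:,1].max()-g(0,508)[1],T[:,0].max()-g(645,0)[0],T[:,0].min()-g(132,0)[0]]
    return np.array(e)
r=least_squares(res,[.5267,.028,np.radians(-8.25)]); print(r.x,np.degrees(r.x[2]),r.fun.round(1))
setp(r.x)
for n,(u,v,x) in dict(top=(368,190,-.008),top_in=(375,260,-.008),right=(550,306,-.008),right_in=(450,308,-.008),left=(225,298,-.008),bot=(400,435,-.008),bot_in=(396,375,-.008),cap=(303,390,-.014),foot=(275,408,0)).items():
    p=h.onplane(b,*g(u,v),x); print(n,(p*1e3).round(1),'r',round(np.hypot(p[1],p[2])*1e3),'phi',round(np.degrees(np.arctan2(p[1],p[2])),1))
for q in [(228,181),(362,200),(213,266),(347,286)]:
    n=cv2.undistortPoints(np.array([[q]],float),b['K'],b['dist'])[0,0]
    T=np.linalg.inv(b['camera_from_world']); d=T[:3,:3]@[n[0],-n[1],-1]; o=T[:3,3]; print((o+d*(.013-o[2])/d[2]).round(4))
E
```

```text
[ 0.53229355  0.03019529 -0.15056806] -8.626914404298484 [-0.4 -1.   0.7 -0.6  0.7  0.2  1.4  0.6 -1.6]
top [-8.  21.1 91.1] r 93 phi 13.1
top_in [-8.  11.2 37.3] r 39 phi 16.7
right [  -8.  -105.1   21.3] r 107 phi -78.5
right_in [ -8.  -41.4   7.4] r 42 phi -79.9
left [ -8.  106.6 -12.6] r 107 phi 96.7
bot [  -8.   -21.2 -110.1] r 112 phi -169.1
bot_in [ -8.  -12.6 -56.6] r 58 phi -167.4
cap [-14.   48.4 -77.2] r 91 phi 147.9
foot [   0.    67.6 -110.1] r 129 phi 148.4
[0.6848 0.2083 0.013 ]
[ 0.626  -0.1971  0.013 ]
[0.4277 0.2489 0.013 ]
[ 0.3692 -0.1477  0.013 ]
```

```bash
sed -i 's/^yaw=.*/yaw=np.radians(-8.5); C=np.array([0.5305,0.0295,0.18])/' h.py
cat >> h.py <<'E'
from scipy.spatial.transform import Rotation as Ro
def rot(s): return Ro.from_quat(np.roll(s['ee_rot'],-1))
def goal(sg=1):
    y=sg*R[:,1]; return Ro.from_matrix(np.c_[np.cross(y,R[:,0]),y,R[:,0]])
def cyl(p): q=R.T@(p-C); return (q*1e3).round(1),round(np.hypot(q[1],q[2])*1e3,1),round(np.degrees(np.arctan2(q[1],q[2])),1)
E
python3 - <<'E'
from h import *
s=readout.get_state(); print(rot(s).as_matrix().round(2).tolist())
for g in(1,-1): print(g,(goal(g)*rot(s).inv()).as_rotvec(degrees=True).round(1))
p=polar(-.13,.072,40); print(p.round(3),(p-s['position']).round(3)); print('X',R[:,0].round(3))
E
```

```text
[[0.96, 0.29, -0.0], [0.29, -0.96, 0.0], [0.0, -0.0, -1.0]]
1 [-61.   -4.7 143.9]
-1 [  3.3 -45.2 -24.3]
[0.485 0.083 0.311] [0.316 0.632 0.111]
X [ 0.699 -0.105 -0.707]
```

Request:
send_rows(xyz=[[0,0,0.04],[0,0,0.04],[0,0,0.04],[0,0,0.04],[0.015,0.03,0.03],[0.015,0.03,0.01],[0.015,0.03,0],[0.015,0.03,0],[0.015,0.03,0],[0.015,0.03,0],[0.015,0.03,0],[0.015,0.03,0]], delta_rot=[[0,0,0],[0,0,0],[0,0,0],[0,0,0],[0,0,0],[0,0,0],[0,0,0],[0,0,0],[0,0,0],[0,0,0],[0,0,0],[0,0,0]], gripper=0)

```text
clock: 1.3
position: [0.2895, -0.3081, 0.4009]
ee_rot: [-0.0, 0.989, 0.149, -0.0]
contact_force: [1.4, -0.8, -0.9]
width: -0.0
gripper_force: 0.0
```

Request:
send_rows(xyz=[[0.015,0.03,0],[0.015,0.03,0],[0.015,0.03,0],[0.015,0.03,0],[0.015,0.03,0],[0.015,0.03,0],[0.015,0.03,0],[0.015,0.03,0],[0.015,0.03,0],[0.015,0.03,0],[0.015,0.03,0],[0.015,0.03,0]], delta_rot=[[0.28,-3.77,-2.03],[0.28,-3.77,-2.03],[0.28,-3.77,-2.03],[0.28,-3.77,-2.03],[0.28,-3.77,-2.03],[0.28,-3.77,-2.03],[0.28,-3.77,-2.03],[0.28,-3.77,-2.03],[0.28,-3.77,-2.03],[0.28,-3.77,-2.03],[0.28,-3.77,-2.03],[0.28,-3.77,-2.03]])

```text
clock: 2.5
position: [0.4612, 0.0357, 0.3993]
ee_rot: [0.03, 0.928, -0.063, 0.366]
contact_force: [-0.0, -1.3, 0.1]
width: -0.0002
gripper_force: 0.0
```

```bash
python3 - <<'E'
from h import *
s=readout.get_state(); print(s['clock'],s['position'],s['qpos'].round(2),s['width'],s['contact_force'])
print((goal(-1)*rot(s).inv()).as_rotvec(degrees=True).round(1),cyl(s['position']))
print((polar(-.13,.072,40)-s['position']).round(3))
a=grab('wrist','w1'); print(np.linalg.inv(a['camera_from_world'])[:3].round(3).tolist())
E
```

```text
2.5 [0.4611808  0.0356799  0.39925237] [ 0.03 -0.37  1.88 -0.16  0.89  1.8 ] -0.00024767776268800294 [-0.00982765 -1.29837986  0.112516  ]
[ 0.3 -1.9 -0.4] (array([-204.2,   -4.1,  105.9]), np.float64(106.0), np.float64(-2.2))
[ 0.024  0.047 -0.088]
[[-0.141, 0.901, -0.41, 0.404], [-0.99, -0.124, 0.067, 0.045], [0.009, 0.415, 0.91, 0.581]]
```

View pics/w1.png

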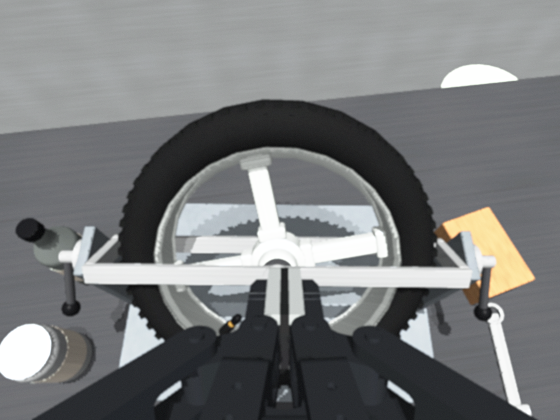

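The wrist view shows the bar from (85,275) to (470,277), the top spoke from (270,225) to (259,178), the right spoke from (312,252) to (374,245), and the valve at (234,322). I'll check the frame and angle from here.

```bash
python3 - <<'E'
import h; from h import *
from scipy.optimize import least_squares
b=load('t0'); a=load('w1')
g=lambda u,v:(190+u/4-.375,150+v/4-.375)
def setp(p):
    h.C=np.array([p[0],p[1],.18]); c,s=np.cos(p[2]),np.sin(p[2]); h.R=np.array([[k*c,k*s,-k],[-s,c,0],[k*c,k*s,k]]).T
A=[((82,284),(-.04,.198,-.01)),((473,289),(-.04,-.198,-.01))]
B=[((80,308),(-.04,.198,-.01)),((680,398),(-.04,-.198,-.01)),((375,355),(-.058,0,0))]
def res(p):
    setp(p); e=[]
    for q,P in A: e+=list(proj(a,h.w(*P))[0]-q)
    for q,P in B: e+=list(proj(b,h.w(*P))[0]-g(*q))
    return np.array(e)
r=least_squares(res,[.53,.03,-.15]); print(r.x,np.degrees(r.x[2]),r.fun.round(1)); setp(r.x)
for n,(u,v) in dict(top=(258.5,180),top_in=(268,225),right_in=(318,251),right=(372,245)).items():
    p=h.onplane(a,u,v,-.008); print(n,(p*1e3).round(1),'phi',round(np.degrees(np.arctan2(p[1],p[2])),1))
T=proj(a,[h.polar(-.026,.170,t) for t in range(0,360,2)]); print(T.min(0),T.max(0))
p=pt(a,264,200); print(h.R.T@(p-h.C)*1e3); p=pt(a,340,248); print(h.R.T@(p-h.C)*1e3); p=pt(a,200,274); print(h.R.T@(p-h.C)*1e3)
E
```

```text
[ 0.52686166  0.03059355 -0.15165901] -8.689421358626616 [ 2.6 -0.3 -3.1 -0.4 -0.6  1.   0.6  1.6  0.5  2.3]
top [-8.  20.7 93.6] phi 12.5
top_in [-8.  11.1 44.5] phi 14.0
right_in [ -8.  -43.   14.8] phi -71.0
right [  -8.  -100.9   22.8] phi -77.3
[114.54147176 103.09605332] [441.16932776 394.24530381]
[-7.22961359 15.25801335 72.08401677]
[ -6.67292304 -66.87589421  18.10796758]
[-39.10917731  79.00367549   2.60441226]
```

Request:
send_rows(xyz=[[0.005,0.012,-0.022],[0.005,0.012,-0.022],[0.006,0.012,-0.022],[0.006,0.012,-0.022],[0.0116,-0.0018,-0.0118],[0.0116,-0.0018,-0.0118],[0.0116,-0.0018,-0.0118],[0.0116,-0.0018,-0.0118]], delta_rot=[[0,-0.5,-0.1],[0,-0.5,-0.1],[0,-0.5,-0.1],[0,-0.4,-0.1],[0,0,0],[0,0,0],[0,0,0],[0,0,0]])

```text
clock: 3.35
position: [0.5303, 0.0746, 0.2631]
ee_rot: [0.031, 0.922, -0.067, 0.38]
contact_force: [0.3, -0.3, -0.6]
width: -0.0001
gripper_force: 0.0
```

```bash
sed -i 's/^yaw=.*/yaw=np.radians(-8.6); C=np.array([0.528,0.0305,0.18])/' h.py
python3 - <<'E'
from h import *
s=readout.get_state(); print(s['clock'],s['position'],s['contact_force'].round(1),(goal(-1)*rot(s).inv()).as_rotvec(degrees=True).round(1),cyl(s['position']))
grab('wrist','w2')
print('X',R[:,0].round(4),'Y',R[:,1].round(4),'Z',R[:,2].round(4))
P=[polar(.003,.072,t) for t in range(40,-45,-5)]
print(np.diff(P,axis=0).round(4).tolist())
E
```

```text
3.35 [0.5302618  0.07456689 0.26308196] [ 0.3 -0.3 -0.6] [ 0.3 -0.3 -0.1] (array([-61.8,  43.9,  55.7]), np.float64(70.9), np.float64(38.3))
X [ 0.6992 -0.1057 -0.7071] Y [0.1495 0.9888 0.    ] Z [ 0.6992 -0.1057  0.7071]
[[0.0019, -0.0053, 0.0027], [0.0016, -0.0056, 0.0024], [0.0012, -0.0058, 0.0021], [0.0008, -0.006, 0.0017], [0.0004, -0.0061, 0.0013], [0.0, -0.0062, 0.001], [-0.0004, -0.0062, 0.0006], [-0.0007, -0.0062, 0.0002], [-0.0011, -0.0062, -0.0002], [-0.0015, -0.0061, -0.0006], [-0.0019, -0.0059, -0.001], [-0.0022, -0.0057, -0.0013], [-0.0025, -0.0055, -0.0017], [-0.0029, -0.0052, -0.0021], [-0.0032, -0.0049, -0.0024], [-0.0034, -0.0045, -0.0027]]
```

View pics/w2.png

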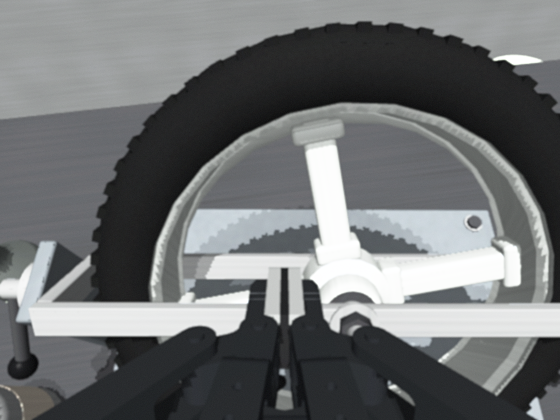

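The fingertips are at (285,280), clear to the left of the top spoke and above the bar. I'll insert and push.

Request:
send_rows(xyz=[[0.0076,-0.0011,-0.0077],[0.0076,-0.0011,-0.0077],[0.0076,-0.0011,-0.0077],[0.0076,-0.0012,-0.0077],[0.0076,-0.0012,-0.0077],[0.0076,-0.0012,-0.0077]], delta_rot=[[0,0,0],[0,0,0],[0,0,0],[0,0,0],[0,0,0],[0,0,0]])

```text
clock: 4.0
position: [0.5765, 0.068, 0.2174]
ee_rot: [0.031, 0.922, -0.067, 0.38]
contact_force: [-0.0, -0.3, -0.3]
width: -0.0
gripper_force: 0.0
```

Request:
send_rows(xyz=[[0.001,-0.0027,0.0013],[0.0008,-0.0028,0.0012],[0.0008,-0.0028,0.0012],[0.0006,-0.0029,0.001],[0.0006,-0.0029,0.001],[0.0004,-0.003,0.0009],[0.0004,-0.003,0.0009],[0.0002,-0.003,0.0007]], delta_rot=[[0,0,0],[0,0,0],[0,0,0],[0,0,0],[0,0,0],[0,0,0],[0,0,0],[0,0,0]])

```text
clock: 4.8
position: [0.5808, 0.0447, 0.2265]
ee_rot: [0.031, 0.922, -0.067, 0.38]
contact_force: [-0.1, -0.0, -0.7]
width: -0.0002
gripper_force: 0.0
```

```bash
python3 - <<'E'
from h import *
s=readout.get_state(); print(s['clock'],s['contact_force'].round(1),(R.T@s['contact_force']).round(1),cyl(s['position']))
E
```

```text
4.8 [-0.1 -0.  -0.7] [ 0.4 -0.  -0.6] (array([ 2.5, 21.9, 68.2]), np.float64(71.7), np.float64(17.8))
```

Request:
send_rows(xyz=[[0.0002,-0.0031,0.0006],[0,-0.0031,0.0005],[0,-0.0031,0.0005],[-0.0002,-0.0031,0.0003],[-0.0002,-0.0031,0.0003],[-0.0004,-0.0031,0.0001],[-0.0004,-0.0031,0.0001],[-0.0006,-0.0031,-0.0001]], delta_rot=[[0,0,0],[0,0,0],[0,0,0],[0,0,0],[0,0,0],[0,0,0],[0,0,0],[0,0,0]])

```text
clock: 5.6
position: [0.5791, 0.0199, 0.2285]
ee_rot: [0.031, 0.922, -0.067, 0.38]
contact_force: [-0.4, -0.7, 0.3]
width: 0.0
gripper_force: 0.0
```

```bash
python3 - <<'E'
from h import *
s=readout.get_state(); print(s['clock'],s['contact_force'].round(1),(R.T@s['contact_force']).round(1),cyl(s['position']))
grab('wrist','w3')
E
```

```text
5.6 [-0.4 -0.7  0.3] [-0.4 -0.7 -0. ] (array([ 2.5, -2.9, 71.2]), np.float64(71.2), np.float64(-2.3))
```

View pics/w3.png

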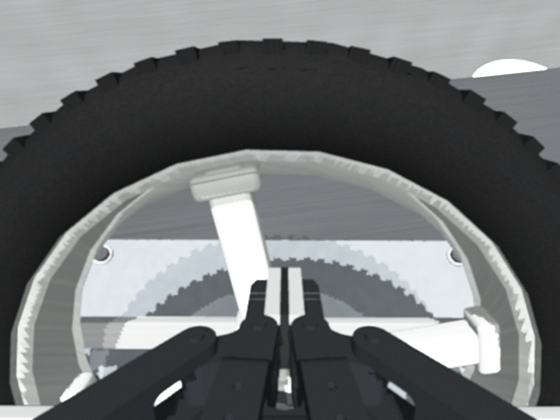

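The finger tip at (285,270) is now right of the top spoke, which runs from (222,205) to (250,290). It appears not to have engaged, so I'll check where the tip really is.

```bash
python3 - <<'E'
from h import *
a=load('w3'); s=readout.get_state()
print('tcp px',proj(a,s['position']))
for n,u,v in [('tipL',276,275),('tipL',276,271),('tipR',296,275),('sp',232,240),('sp',245,290),('rs',420,335),('bar',60,412),('padside',262,290),('rimtop',250,154)]:
    p=pt(a,u,v,1); print(n,(u,v),cyl(p))
for u,v in[(220,203),(248,300)]: print(onplane(a,u,v,-.008)*1e3)
b=load('t0')
for u,v in [(283,203),(285,210),(288,255)]: print(cyl(pt(b,u,v,1)))
E
```

```text
tcp px [[284.20776447 255.49833432]]
tipL (276, 275) (array([-37.6,   0.3,  81.6]), np.float64(81.6), np.float64(0.2))
tipL (276, 271) (array([-34.3,   0.3,  81.6]), np.float64(81.6), np.float64(0.2))
tipR (296, 275) (array([-37.6,  -7.7,  81.6]), np.float64(82.0), np.float64(-5.4))
sp (232, 240) (array([-7.8, 21.5, 83.9]), np.float64(86.6), np.float64(14.4))
sp (245, 290) (array([-7.9, 16.2, 57.1]), np.float64(59.4), np.float64(15.8))
rs (420, 335) (array([ -1.1, -76.7,  25.7]), np.float64(80.9), np.float64(-71.5))
bar (60, 412) (array([-104.2,   48.2,   82.5]), np.float64(95.5), np.float64(30.3))
padside (262, 290) (array([-42.7,   5.6,  77.8]), np.float64(78.0), np.float64(4.1))
rimtop (250, 154) (array([-19.8,  11. , 126.7]), np.float64(127.2), np.float64(5.0))
[ -8.          26.22613382 102.17508347]
[-8.         14.81564654 51.50923615]
(array([-9.2, 16. , 79.8]), np.float64(81.4), np.float64(11.3))
(array([-9.6,  8.7, 59.3]), np.float64(59.9), np.float64(8.4))
(array([ -9.1, -15.1, -91.8]), np.float64(93.1), np.float64(-170.7))
```

```bash
python3 - <<'E'
from h import *
a=load('w3'); s=readout.get_state()
for u in (276,285,258):
  for v in range(250,330,8): print(u,v,cyl(pt(a,u,v,0))[0],a['color'][v,u])
from h import *
x=R.T@(s['position']-C)
for z in(-.011,0,.011): 
  for d in (0,.01,.02,.03,.04): print(z,d,proj(a,w(x[0]-d,x[1],x[2]+z)))
T=np.linalg.inv(a['camera_from_world']); print('cam in tool',(rot(s).inv().as_matrix()@(T[:3,3]-s['position'])).round(3), (rot(s).inv().as_matrix()@T[:3,:3]).round(3).tolist())
cv2.imwrite('pics/w3c.png',cv2.resize(a['color'][230:350,200:360,::-1],(800,600),interpolation=cv2.INTER_CUBIC))
E
```

```text
276 250 [216.8   5.  -24.3] [194 202 210]
276 258 [211.    4.9 -31.5] [149 158 163]
276 266 [204.    4.8 -38. ] [114 119 122]
276 274 [-37.9   0.3  82.2] [224 227 225]
276 282 [-43.3   0.2  81.6] [224 227 225]
276 290 [-49.3   0.1  81.7] [224 227 225]
276 298 [-54.6  -0.   81.7] [225 227 226]
276 306 [-60.8  -0.2  82.4] [224 227 225]
276 314 [-63.9  -0.2  81.3] [234 236 234]
276 322 [-70.3  -0.3  82.8] [113 116 116]
285 250 [217.9  -5.3 -24.8] [197 205 209]
285 258 [211.9  -5.3 -32. ] [199 207 214]
285 266 [203.7  -5.3 -37.8] [ 92  97 102]
285 274 [-36.8  -3.3  81.6] [41 42 43]
285 282 [-43.5  -3.3  81.8] [39 40 43]
285 290 [-49.2  -3.3  81.7] [41 42 43]
285 298 [-55.2  -3.2  82. ] [42 42 44]
285 306 [-60.   -3.2  81.9] [42 43 44]
285 314 [-64.6  -3.2  81.8] [49 49 51]
285 322 [-63.9  -3.2  78.2] [59 60 62]
258 250 [-7.2  9.4 78.5] [254 254 254]
258 258 [-8.4  9.4 74.8] [255 255 255]
258 266 [-8.3  9.5 70.5] [255 255 255]
258 274 [-8.4  9.5 66.3] [255 255 255]
258 282 [-36.3   7.6  77.7] [44 47 50]
258 290 [nan nan nan] [50 52 55]
258 298 [-48.3   6.8  77.7] [70 74 77]
258 306 [-53.1   6.5  77.3] [47 50 54]
258 314 [-58.1   6.2  77.4] [49 52 54]
258 322 [-71.4   5.2  83.5] [47 51 54]
-0.011 0 [[284.09991402 274.78031397]]
-0.011 0.01 [[284.15820173 284.56258822]]
-0.011 0.02 [[284.22282688 295.40815192]]
-0.011 0.03 [[284.29488105 307.50009356]]
-0.011 0.04 [[284.37572141 321.06603062]]
0 0 [[284.20776447 255.49833432]]
0 0.01 [[284.27287182 264.45959395]]
0 0.02 [[284.34520626 274.41547781]]
0 0.03 [[284.42604052 285.54112409]]
0 0.04 [[284.5169644  298.05530178]]
0.011 0 [[284.31971545 235.48170371]]
0.011 0.01 [[284.39213655 243.54898332]]
0.011 0.02 [[284.47276839 252.53091978]]
0.011 0.03 [[284.56309    262.59227965]]
0.011 0.04 [[284.66495798 273.93989317]]
cam in tool [ 0.082  0.    -0.172] [[-0.001, 0.948, 0.318], [1.0, 0.001, 0.001], [0.0, 0.318, -0.948]]
  return _methods._mean(a, axis=axis, dtype=dtype,
  ret = ret.dtype.type(ret / rcount)
```

View pics/w3c.png

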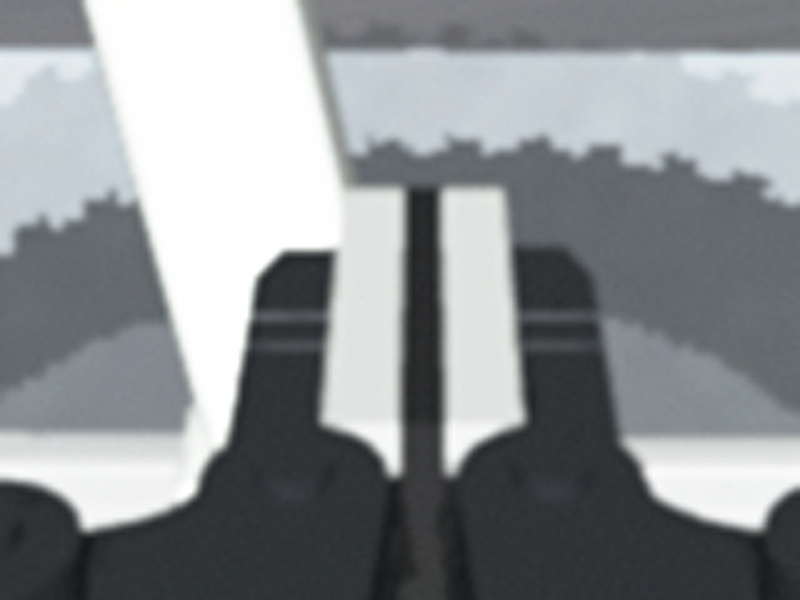

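The tips really end about 36 mm short of the reported TCP: they are seen at cradle x ≈ -34, and there was no contact. They passed in front of the spoke. I'll go back left and insert about 37 mm deeper, checking force and view.

Request:
send_rows(xyz=[[-0.0008,0.01,-0.0023],[-0.0008,0.01,-0.0023],[-0.0008,0.01,-0.0023],[-0.0008,0.01,-0.0022],[-0.0008,0.01,-0.0022],[0.0065,-0.001,-0.0065],[0.0065,-0.001,-0.0065],[0.0065,-0.001,-0.0066],[0.0065,-0.001,-0.0066],[0,0,0]], delta_rot=[[0,0,0],[0,0,0],[0,0,0],[0,0,0],[0,0,0],[0,0,0],[0,0,0],[0,0,0],[0,0,0],[0,0,0]])

```text
clock: 6.65
position: [0.6015, 0.0654, 0.1895]
ee_rot: [0.031, 0.922, -0.067, 0.379]
contact_force: [0.0, -1.0, -0.3]
width: -0.0
gripper_force: 0.0
```

```bash
python3 - <<'E'
from h import *
s=readout.get_state(); print(s['clock'],s['contact_force'].round(1),(R.T@s['contact_force']).round(1),cyl(s['position']))
a=grab('wrist','w4')
for u,v in [(276,274),(276,282),(296,274)]: print(cyl(pt(a,u,v,0)))
b=grab('scene','s4'); 
cv2.imwrite('pics/s4c.png',np.hstack([cv2.resize(a['color'][60:380,:,::-1],(400,300)),cv2.resize(b['color'][100:310,140:420,::-1],(400,300))]))
E
```

```text
6.65 [ 0.  -1.  -0.3] [ 0.4 -0.9 -0.1] (array([41. , 45.5, 54.4]), np.float64(70.9), np.float64(39.9))
(array([ 2.3, 48.7, 64.5]), np.float64(80.8), np.float64(37.0))
(array([-4.5, 48.6, 64.8]), np.float64(81.0), np.float64(36.8))
(array([ 1.8, 40.7, 64.9]), np.float64(76.6), np.float64(32.1))
```

View pics/s4c.png

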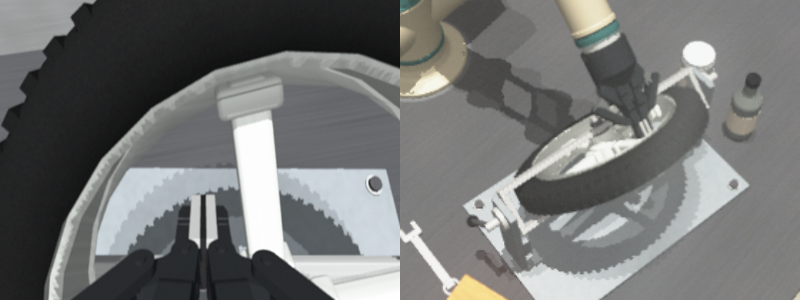

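The left half shows the tip (crop 203,200) left of the spoke; the right half shows the gripper clear of the tyre. I'll write a numeric spoke-angle measure from depth and push.

```bash
cat >> h.py <<'E'
def cloud(im):
    v,u=np.nonzero(im['depth']>0); d=im['depth'][v,u]
    n=cv2.undistortPoints(np.stack([u,v],1).astype(float)[:,None],im['K'],im['dist'])[:,0]
    P=np.c_[n[:,0]*d,-n[:,1]*d,-d,np.ones(len(d))]@np.linalg.inv(im['camera_from_world']).T
    return (P[:,:3]-C)@R*1e3, im['color'][v,u].astype(int)
def spokes(im):
    q,c=cloud(im); r=np.hypot(q[:,1],q[:,2]); f=np.degrees(np.arctan2(q[:,1],q[:,2]))
    m=(abs(q[:,0]+8)<3)&(r>48)&(r<100)&(c.min(1)>150)
    a=np.radians(f[m])*4; t=np.degrees(np.angle(np.exp(1j*a).mean()))/4
    hist=[(int(g),int((m&(abs((f-g+180)%360-180)<12)).sum()),round(float(np.median(((f-g+180)%360-180)[m&(abs((f-g+180)%360-180)<20)])+g),1)) for g in t+np.array([-180,-90,0,90]) if (m&(abs((f-g+180)%360-180)<12)).sum()>20]
    k=(c.max(1)<90)&(q[:,0]>-25)&(q[:,0]<2)&(r>76)&(r<114)
    return round(t,1),hist,'dark',int(k.sum()),np.median(q[k],0).round(1),np.median(f[k]).round(1)
def st():
    s=readout.get_state(); print(round(s['clock'],2),'F',(R.T@s['contact_force']).round(1),*cyl(s['position']))
E
python3 - <<'E'
from h import *
for n in('t0','w1','w2','w3','w4'): print(n,spokes(load(n)))
E
```

```text
t0 (np.float64(11.4), [(-168, 87, -168.7), (-78, 109, -77.4), (11, 107, 11.9), (101, 41, 95.9)], 'dark', 27, array([-14.2,  52.3, -80.6]), np.float64(144.8))
w1 (np.float64(11.6), [(-78, 788, -77.9), (11, 918, 11.7), (101, 46, 93.5)], 'dark', 155, array([-12.9,  52.5, -77. ]), np.float64(145.7))
w2 (np.float64(12.2), [(-77, 2007, -77.5), (12, 2446, 12.2), (102, 53, 94.9)], 'dark', 94, array([-16.7,  44.4, -67.7]), np.float64(147.0))
w3 (np.float64(12.5), [(-77, 1095, -75.6), (12, 3227, 12.5), (102, 171, 96.5)], 'dark', 0, array([nan, nan, nan]), np.float64(nan))
w4 (np.float64(13.3), [(-76, 2050, -75.0), (13, 6444, 12.4)], 'dark', 808, array([-11.4,  54.3,  61.2]), np.float64(41.7))
  return _methods._mean(a, axis=axis, dtype=dtype,
  ret = um.true_divide(
  ret = ret.dtype.type(ret / rcount)
```

Request:
send_rows(xyz=[[0.001,-0.0027,0.0013],[0.0008,-0.0028,0.0012],[0.0008,-0.0028,0.0012],[0.0006,-0.0029,0.001],[0.0006,-0.0029,0.001],[0.0004,-0.003,0.0009],[0.0004,-0.003,0.0009],[0.0002,-0.003,0.0007]], delta_rot=[[0,0,0],[0,0,0],[0,0,0],[0,0,0],[0,0,0],[0,0,0],[0,0,0],[0,0,0]])

```text
clock: 7.55
position: [0.6056, 0.0429, 0.1989]
ee_rot: [0.031, 0.922, -0.067, 0.38]
contact_force: [-2.5, 4.1, -1.5]
width: 0.0002
gripper_force: 1.8
```

```bash
python3 - <<'E'
from h import *
st(); print(spokes(grab('wrist','w5')))
E
```

```text
7.55 F [-1.1  3.7 -3.2] [39.6 23.9 66.3] 70.5 19.8
(np.float64(0.8), [(-89, 77, -84.8), (0, 5057, 0.4)], 'dark', 733, array([-13.2,  32.9,  73.1]), np.float64(24.3))
```

Contact now works: the spoke is at about 0.5°, with the finger at 19.8°. Continuing the stroke.

Request:
send_rows(xyz=[[0.0004,-0.0061,0.0013],[0,-0.0062,0.001],[-0.0004,-0.0062,0.0006],[-0.0007,-0.0062,0.0002],[-0.0011,-0.0062,-0.0002],[-0.0015,-0.0061,-0.0006],[-0.0019,-0.0059,-0.001],[-0.0022,-0.0057,-0.0013],[-0.0025,-0.0055,-0.0017],[-0.0029,-0.0052,-0.0021],[-0.0016,-0.0025,-0.0012],[-0.0016,-0.0024,-0.0012]], delta_rot=[[0,0,0],[0,0,0],[0,0,0],[0,0,0],[0,0,0],[0,0,0],[0,0,0],[0,0,0],[0,0,0],[0,0,0],[0,0,0],[0,0,0]])

```text
clock: 8.8
position: [0.5911, -0.0217, 0.1945]
ee_rot: [0.031, 0.921, -0.067, 0.382]
contact_force: [1.5, 4.4, 0.4]
width: 0.0002
gripper_force: 1.5
```

```bash
python3 - <<'E'
from h import *
st(); print(spokes(grab('wrist','w6')))
E
```

```text
8.8 F [0.3 4.6 0.9] [ 39.4 -42.2  59.8] 73.2 -35.2
(np.float64(36.2), [(-53, 1814, -51.6), (36, 6196, 35.0)], 'dark', 889, array([-11.1, -50.8,  66.5]), np.float64(-37.5))
```

Request:
send_rows(xyz=[[-0.0028,-0.0025,-0.0024],[-0.0028,-0.0024,-0.0025],[-0.0029,-0.0023,-0.0025],[-0.0029,-0.0022,-0.0025],[0.0015,0.002,0.0012],[-0.0088,0.0013,0.0088],[-0.0087,0.0013,0.0089],[-0.0088,0.0013,0.0088],[-0.0087,0.0013,0.0089],[0,0,0]], delta_rot=[[0,0,0],[0,0,0],[0,0,0],[0,0,0],[0,0,0],[0,0,0],[0,0,0],[0,0,0],[0,0,0],[0,0,0]])

```text
clock: 9.85
position: [0.5447, -0.0235, 0.2221]
ee_rot: [0.031, 0.921, -0.067, 0.382]
contact_force: [-0.2, 0.6, -1.0]
width: 0.0002
gripper_force: 0.0
```

```bash
python3 - <<'E'
from h import *
st(); print(spokes(grab('wrist','w7')));print(spokes(grab('top','t7')))
E
```

```text
9.85 F [ 0.5  0.5 -0.9] [-12.4 -50.9  47.2] 69.4 -47.2
(np.float64(21.1), [(-68, 1650, -67.7), (21, 3896, 20.6), (111, 86, 101.7)], 'dark', 1054, array([-12.8,  81.2,  38.8]), np.float64(64.3))
(np.float64(22.1), [(-67, 80, -65.7), (22, 107, 21.2)], 'dark', 43, array([-12.5,  93.7,  41.7]), np.float64(64.9))
```

Spoke B is at about 21° and the valve at about 65.5°. I'll move in behind B, between it and the valve.

Request:
send_rows(xyz=[[0.0019,0.0165,-0.0006],[0.0019,0.0165,-0.0006],[0.0019,0.0165,-0.0006],[0.0019,0.0164,-0.0005],[0.0019,0.0164,-0.0005],[0.002,0.0164,-0.0005],[0,0,0]], delta_rot=[[0,0,0],[0,0,0],[0,0,0],[0,0,0],[0,0,0],[0,0,0],[0,0,0]])

```text
clock: 10.65
position: [0.5572, 0.0773, 0.216]
ee_rot: [0.031, 0.922, -0.065, 0.38]
contact_force: [-0.0, -0.4, -0.7]
width: 0.0
gripper_force: 0.0
```

```bash
python3 - <<'E'
from h import *
st(); a=grab('wrist','w8'); print(spokes(a))
q,c=cloud(a); r=np.hypot(q[:,1],q[:,2]); f=np.degrees(np.arctan2(q[:,1],q[:,2]))
m=(q[:,0]>-28)&(q[:,0]<0)&(c.max(1)<90)&(r>70)&(r<116)&(f>45)&(f<90); print(m.sum(),np.percentile(q[m],[2,50,98],axis=0).round(1),np.percentile(r[m],[2,98]),np.median(f[m]))
for u,v in [(276,276),(296,276)]: print(cyl(pt(a,u,v,0)))
cv2.imwrite('pics/w8.png',a['color'][:,:,::-1])
E
```

```text
10.65 F [ 0.5 -0.4 -0.5] [-10.   50.6  40.9] 65.1 51.0
(np.float64(21.9), [(-68, 3312, -67.6), (21, 3968, 21.6)], 'dark', 1202, array([-11.7,  90.6,  40.1]), np.float64(65.2))
1289 [[-18.4  73.1  31. ]
 [-11.4  92.1  40.8]
 [ -3.5 105.5  50. ]] [ 80.52493953 115.44162452] 65.22887902391767
(array([-51.2,  53.6,  51.5]), np.float64(74.3), np.float64(46.2))
(array([-52.1,  45.8,  52. ]), np.float64(69.3), np.float64(41.3))
```

View pics/w8.png

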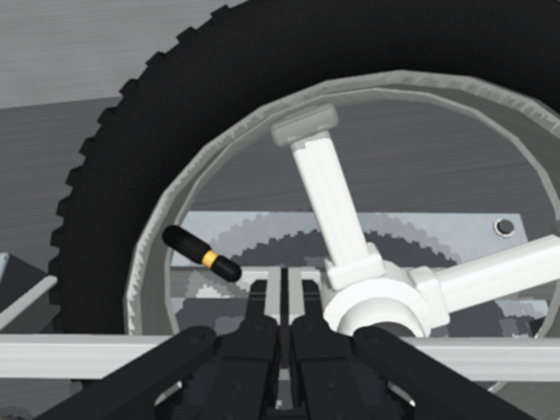

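The last view shows the valve from (170,235) to (240,272) and the tip at (285,270), between the valve and spoke B (335,200). Gaps are about 6 mm to the spoke and 9 mm to the valve. Inserting.

Request:
send_rows(xyz=[[0.006,-0.001,-0.0061],[0.006,-0.001,-0.0061],[0.006,-0.001,-0.0061],[0.0061,-0.001,-0.0061],[0.0061,-0.001,-0.0062],[0.0061,-0.001,-0.0062],[0,0,0]], delta_rot=[[0,0,0],[0,0,0],[0,0,0],[0,0,0],[0,0,0],[0,0,0],[0,0,0]])

```text
clock: 11.4
position: [0.5929, 0.0678, 0.178]
ee_rot: [0.032, 0.922, -0.068, 0.379]
contact_force: [-0.3, -0.2, -0.1]
width: -0.0002
gripper_force: 0.0
```

```bash
python3 - <<'E'
from h import *
st(); a=grab('wrist','w9'); print(spokes(a))
p=[polar(0,.064,t) for t in range(50,-35,-5)]; P=np.array([w(0,.0495,.041)]+p[1:])
print(np.diff(P,axis=0).round(4).tolist())
E
```

```text
11.4 F [-0.1 -0.3 -0.2] [42.9 46.6 40. ] 61.4 49.4
(np.float64(22.3), [(-67, 2097, -66.2), (22, 7209, 21.7)], 'dark', 1633, array([-9.6, 94.9, 44.1]), np.float64(64.5))
[[0.0023, -0.0046, 0.003], [0.002, -0.0045, 0.0027], [0.0017, -0.0047, 0.0024], [0.0014, -0.005, 0.0021], [0.0011, -0.0052, 0.0018], [0.0007, -0.0053, 0.0015], [0.0004, -0.0054, 0.0012], [0.0, -0.0055, 0.0009], [-0.0003, -0.0056, 0.0005], [-0.0007, -0.0055, 0.0002], [-0.001, -0.0055, -0.0002], [-0.0013, -0.0054, -0.0005], [-0.0017, -0.0053, -0.0009], [-0.002, -0.0051, -0.0012], [-0.0023, -0.0049, -0.0015], [-0.0025, -0.0046, -0.0018]]
```

Request:
send_rows(xyz=[[0.0012,-0.0023,0.0015],[0.0011,-0.0023,0.0015],[0.001,-0.0023,0.0014],[0.001,-0.0022,0.0013],[0.0009,-0.0024,0.0012],[0.0008,-0.0023,0.0012],[0.0007,-0.0025,0.0011],[0.0007,-0.0025,0.001],[0.0006,-0.0026,0.0009],[0.0005,-0.0026,0.0009],[0.0004,-0.0026,0.0008],[0.0003,-0.0027,0.0007]], delta_rot=[[0,0,0],[0,0,0],[0,0,0],[0,0,0],[0,0,0],[0,0,0],[0,0,0],[0,0,0],[0,0,0],[0,0,0],[0,0,0],[0,0,0]])

```text
clock: 12.65
position: [0.6022, 0.04, 0.1932]
ee_rot: [0.031, 0.922, -0.067, 0.38]
contact_force: [-2.2, 4.9, -2.8]
width: 0.0004
gripper_force: 2.0
```

Request:
send_rows(xyz=[[0.0002,-0.0027,0.0006],[0.0002,-0.0027,0.0006],[0,-0.0028,0.0005],[0,-0.0028,0.0004],[-0.0001,-0.0028,0.0003],[-0.0002,-0.0028,0.0002],[-0.0003,-0.0028,0.0001],[-0.0004,-0.0028,0.0001],[-0.0005,-0.0028,-0.0001],[-0.0005,-0.0028,-0.0001],[0,0,0]], delta_rot=[[0,0,0],[0,0,0],[0,0,0],[0,0,0],[0,0,0],[0,0,0],[0,0,0],[0,0,0],[0,0,0],[0,0,0],[0,0,0]])

```text
clock: 13.75
position: [0.6011, 0.0114, 0.1966]
ee_rot: [0.031, 0.922, -0.067, 0.381]
contact_force: [0.4, 0.7, 0.5]
width: -0.0001
gripper_force: 0.4
```

```bash
python3 - <<'E'
from h import *
st(); a=grab('wrist','w10'); print(spokes(a))
E
```

```text
13.75 F [-0.1  0.8  0.5] [41.3 -7.9 64.9] 65.3 -7.0
(np.float64(-29.4), [(-29, 4140, -28.5), (60, 3104, 58.3)], 'dark', 2726, array([-11.5,  24.1,  97.7]), np.float64(14.2))
```

Request:
send_rows(xyz=[[-0.0006,-0.0025,-0.0002],[-0.0007,-0.0025,-0.0003],[-0.0008,-0.0025,-0.0004],[-0.0008,-0.0025,-0.0005],[0,0,0],[0,0,0]], delta_rot=[[0,0,0],[0,0,0],[0,0,0],[0,0,0],[0,0,0],[0,0,0]])

```text
clock: 14.4
position: [0.5976, 0.0019, 0.1945]
ee_rot: [0.031, 0.922, -0.067, 0.38]
contact_force: [-0.0, 0.3, 0.5]
width: 0.0003
gripper_force: 0.3
```

```bash
cat >> h.py <<'E'
def fine(im):
    # fit centre line of each spoke & the valve (dark, near rim)
    q,c=cloud(im); r=np.hypot(q[:,1],q[:,2]); f=np.degrees(np.arctan2(q[:,1],q[:,2])); t=spokes(im)[0]; o=[]
    for g in t+np.array([-180,-90,0,90]):
        e=np.radians(f-g); per=r*np.sin(e); al=r*np.cos(e)
        m=(abs(q[:,0]+8)<2.5)&(abs(per)<16)&(al>48)&(al<104)&(c.min(1)>150)
        if m.sum()<40: continue
        b=np.digitize(al[m],np.arange(48,105,8)); P=per[m]; A=al[m]
        mids=np.array([(A[b==i].mean(),(np.percentile(P[b==i],3)+np.percentile(P[b==i],97))/2,np.ptp(np.percentile(P[b==i],[3,97]))) for i in range(1,8) if (b==i).sum()>5])
        mids=mids[mids[:,2]>15]
        if len(mids): o.append((round(g,1),len(mids),round(g+np.degrees(np.mean(mids[:,1]/mids[:,0])),1),mids[:,1].round(1).tolist()))
    k=(c.max(1)<90)&(q[:,0]>-20)&(q[:,0]<2)&(r>92)&(r<113)
    return o,'valve',int(k.sum()),np.median(f[k]).round(1),np.percentile(f[k],[5,95]).round(1)
E
python3 - <<'E'
from h import *
st(); a=grab('wrist','w11'); print(*fine(a)); print(*fine(grab('top','t11')))
print('ref',*fine(load('w8'))); print(*fine(load('t0'))); print(*fine(load('w1')))
E
```

```text
14.4 F [-0.4  0.3  0.3] [ 41.4 -17.9  62. ] 64.5 -16.1
[(np.float64(-38.7), 4, np.float64(-38.5), [0.7, 0.1, -0.0, 0.1]), (np.float64(51.3), 6, np.float64(50.7), [-1.2, -0.5, -0.7, -0.8, -0.5, -0.9])] valve 1672 5.5 [3.1 8.9]
[(np.float64(-218.6), 4, np.float64(-219.9), [-1.6, -1.5, -2.1, -1.5]), (np.float64(-38.6), 3, np.float64(-37.8), [1.2, 0.5, 2.1]), (np.float64(51.4), 7, np.float64(50.6), [-0.4, -0.9, -1.2, -1.5, -0.3, -0.8, -2.3])] valve 21 6.0 [3.2 8.6]
ref [(np.float64(-68.1), 7, np.float64(-68.5), [-0.1, -0.2, -0.6, -0.6, -0.5, -0.7, -0.6]), (np.float64(21.9), 7, np.float64(21.6), [-0.1, -0.3, -0.2, -0.4, -0.4, -0.6, -0.6])] valve 677 65.2 [63.5 68.3]
[(np.float64(-168.6), 6, np.float64(-168.6), [0.5, -0.8, -0.5, 0.7, -0.1, -0.0]), (np.float64(-78.6), 7, np.float64(-77.3), [1.2, 1.6, 2.5, 1.5, 1.4, 2.0, 1.8]), (np.float64(11.4), 5, np.float64(11.8), [-1.0, 0.9, 1.2, 0.9, 1.4])] valve 15 145.9 [101.8 148. ]
[(np.float64(-78.4), 7, np.float64(-78.5), [-0.2, -0.1, 0.1, 0.0, -0.0, -0.1, -0.2]), (np.float64(11.6), 7, np.float64(11.8), [-0.0, 0.4, 0.3, 0.4, 0.3, 0.4, 0.4])] valve 75 145.7 [143.8 148.4]
```

Request:
send_rows(xyz=[[-0.0006,-0.0014,-0.0003],[-0.0006,-0.0014,-0.0004],[-0.0006,-0.0014,-0.0004],[-0.0006,-0.0015,-0.0004],[0,0,0],[0,0,0]], delta_rot=[[0,0,0],[0,0,0],[0,0,0],[0,0,0],[0,0,0],[0,0,0]])

```text
clock: 15.1
position: [0.595, -0.0037, 0.1927]
ee_rot: [0.031, 0.922, -0.067, 0.38]
contact_force: [-0.3, 1.9, 1.2]
width: -0.0003
gripper_force: 0.7
```

```bash
python3 - <<'E'
from h import *
st(); a=grab('wrist','w12'); print(*fine(a)); print(*fine(grab('top','t12')))
E
```

```text
15.1 F [-1.3  1.8  0.4] [ 41.5 -23.8  59.4] 64.0 -21.9
[(np.float64(-44.2), 3, np.float64(-44.0), [0.3, 0.2, 0.2]), (np.float64(45.8), 7, np.float64(45.4), [-0.9, -0.2, -0.4, -0.5, -0.6, -0.5, -0.7])] valve 1769 0.3 [-2.3 38.1]
[(np.float64(-224.3), 4, np.float64(-225.8), [-2.2, -1.4, -3.0, -2.3]), (np.float64(-44.3), 4, np.float64(-42.9), [2.7, 1.5, 2.4, 2.0]), (np.float64(45.7), 7, np.float64(45.1), [-1.4, -0.9, -0.1, -1.0, -1.1, -0.8, 0.1])] valve 20 0.5 [-2.2  5.8]
```

Request:
send_rows(xyz=[[-0.0003,-0.0007,-0.0002],[0,0,0],[0.0008,0.0018,0.0005],[-0.0087,0.0013,0.0088],[-0.0087,0.0013,0.0088],[-0.0087,0.0013,0.0088],[-0.0087,0.0013,0.0088],[-0.0087,0.0013,0.0088],[-0.0087,0.0013,0.0088],[-0.0087,0.0013,0.0088],[-0.0087,0.0013,0.0088],[0,0,0]], delta_rot=[[0,0,0],[0,0,0],[0,0,0],[0,0,0],[0,0,0],[0,0,0],[0,0,0],[0,0,0],[0,0,0],[0,0,0],[0,0,0],[0,0,0]])

```text
clock: 16.4
position: [0.5255, 0.0083, 0.266]
ee_rot: [0.031, 0.921, -0.067, 0.382]
contact_force: [0.4, -0.1, -0.4]
width: 0.0
gripper_force: 0.0
```

Request:
send_rows(xyz=[[-0.015,0,0.02],[-0.015,0,0.02],[-0.015,0,0.02],[-0.015,0,0.02],[0,0,0],[0,0,0]], delta_rot=[[0,0,0],[0,0,0],[0,0,0],[0,0,0],[0,0,0],[0,0,0]])

```text
clock: 17.0
position: [0.4658, 0.008, 0.3436]
ee_rot: [0.031, 0.922, -0.067, 0.381]
contact_force: [-0.4, -1.0, -0.2]
width: 0.0001
gripper_force: 0.0
```

```bash
python3 - <<'E'
from h import *
st()
for n,f in(('wrist','w13'),('top','t13'),('wrist','w14')): print(*fine(grab(n,f)))
# C check from the spokes' crossing: front bar / axle lateral position
a=load('w14'); q,c=cloud(a); m=(q[:,0]<-52)&(q[:,0]>-62)&(abs(q[:,2])<15)&(abs(q[:,1])<15); print('axle end',m.sum(),q[m].mean(0))
E
```

```text
17.0 F [-0.  -1.1 -0.4] [-156.7  -31.5   74.6] 81.0 -22.9
[(np.float64(-224.7), 7, np.float64(-224.6), [0.4, 0.1, 0.2, 0.1, 0.2, 0.1, -0.3]), (np.float64(-44.7), 7, np.float64(-44.6), [0.2, 0.1, 0.1, 0.1, 0.1, 0.1, 0.0]), (np.float64(45.3), 7, np.float64(45.5), [0.2, 0.1, 0.3, 0.3, 0.4, 0.1, 0.3])] valve 234 0.2 [-2.3  3.1]
[(np.float64(-224.9), 3, np.float64(-225.1), [0.6, -0.8, -0.7]), (np.float64(-134.9), 4, np.float64(-135.3), [-0.6, -0.2, -1.2, -0.6]), (np.float64(-44.9), 5, np.float64(-43.3), [2.1, 1.2, 1.7, 3.0, 2.9]), (np.float64(45.1), 6, np.float64(45.1), [-0.0, -0.6, 0.3, 0.5, 0.2, -0.1])] valve 20 0.5 [-2.2  3.4]
[(np.float64(-224.6), 7, np.float64(-224.6), [0.1, -0.1, 0.2, -0.0, -0.2, -0.2, -0.2]), (np.float64(-44.6), 7, np.float64(-44.6), [0.1, 0.2, -0.3, 0.2, -0.1, -0.1, -0.1]), (np.float64(45.4), 7, np.float64(45.5), [0.1, 0.1, -0.1, 0.4, 0.1, 0.0, 0.0])] valve 250 0.2 [-2.3  3.5]
axle end 190 [-57.23385822   0.20754234   0.45151972]
```

The valve is within about 0.4° of the top, the wheel is still, and the arm is clear, so I'm handing in.

```bash
python3 -c "
from rig import order; print(order.sign_off())"
```

```text
the job is handed in; nothing more can be done
None
```

The valve stem is at the top of the wheel, within about 0.5° of straight up by the camera measurements; the wheel is still, the gripper is withdrawn, and the job is handed in at about 17 s of the 45 s allowed.

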